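# Ready a portable resistance tester on an antistatic bench

### The arm

A 7-joint arm with a two-finger parallel gripper is mounted at the origin on the work surface. World frame = base frame: x ahead of the robot, y to its left, z up, the work surface at z = 0. Lengths are in m, angles in rad, forces in N, time in s.
With the tool pointing down it reaches from about 0.4 to 0.9 m from the base axis. Payload 5.5 kg.
Tool frame: the origin (TCP) lies at the very end of the fingers, on their centre line; the grasp point (between the pads) lies robot.grip_point_offset behind it (robot.grip_point_offset is the distance from the TCP to the grasp point, in m); z points along the fingers, y is the line along which they close (so a half turn about z gives the same grasp; the last joint's range is limited). The gripper opens to 92 mm and grips with 3 to 60 N. Pads are 19 mm wide; open, the fingers measure 130 mm over their backs; the gripper's body (75 mm by 190 mm) begins 47 mm behind the grasp point.
Start: joints at [-0.935, 0.501, -0.427, 1.55, 0.221, 1.138, -0.21], TCP at [0.237, 0.605, 0.227] pointing down, gripper open.
Joint ranges: [-2.88, 2.88], [-0.31, 2.03], [-1.54, 1.56], [0.2, 2.42], [-1.41, 4.55], [0.19, 2.02], [-2.57, 2.57]. Speed limits (rad/s): [2.57, 2.57, 3.14, 3.14, 3.14, 3.14, 3.14].

### API

Orientations are given as a rotation vector (axis times angle).
In Python, from plant import robot gives the robot as it stands. Calls block until the motion is done:
- robot.move_to(position, orientation): joint-space move of the TCP to a pose.
- robot.move_l(position, velocity=0.15, orientation=None): straight line of the TCP; orientation=None keeps the orientation; velocity is the mean speed in m/s.
- robot.goto_joints(angles): joint-space move.
- robot.command_gripper(opening): finger opening in m; the grip force is fixed at half the most; returns when the fingers have stopped.
- robot.wait(seconds).
- robot.ik(position, orientation): joint angles nearest the present ones, or None.
- robot.camera(name): name is "scene" or "top"; returns a dict with "img" (400x640x3 uint8, red, green, blue), "mtx" (3x3 intrinsics, pixels), "k1" (the pictures are not rectified: a ray, as slopes to the right and down, at radius r is drawn at 1 + k1 r^2 times it, then the intrinsics apply), "R" (3x3) and "t" (3): a world point X has camera coordinates R X + t. Camera axes: x right, y down, z forward; pixel columns grow to the right and rows downward; lengths in m; the calibration is good to about 2 mm. A picture is of the moment at which its call begins. There is no depth.
A pose or a line that the arm cannot do raises robot.MotionError and nothing moves.
- robot.hand_in(): hands the job in; it is judged then, once.
Readings, each from a call of its own:
- robot.get_time_s(): time.
- robot.get_qpos(): joint angles.
- robot.get_joint_velocities(): joint speeds.
- robot.get_effort(): joint torques, N m.
- robot.get_position(): TCP position.
- robot.get_ee_rot(): TCP orientation.
- robot.get_force(): force on the tool from outside, world axes, zero at the start.
- robot.get_torque(): the same for the moment, N m.
- robot.get_gripper_width(): finger opening in m.
- robot.get_grip_force(): force on a finger pad.
Only numpy, scipy, OpenCV 4.12 (cv2) and the standard library are available. Lean on these libraries where they do the work, as an engineer would, in place of code of your own. Each camera call takes 0.05 s, during which the arm holds its last target. There are 200 camera calls.

### The job

The orange resistance tester has just been carried to the bench to check the antistatic mat, and its carry handle is still standing up over the panel. Fold the handle all the way back, away from the robot, until it snaps into its end position behind the case, and turn the selector clockwise from off (white mark) until its pointer clicks home at the green mark. Leave the electrodes, the dishes and the parts box where they are.

Things in the scene. Friction and masses are not known exactly. Their poses are not given: they have to be found in the camera images.
- tester: Portable resistance tester: orange case, black corner bumpers, lying panel up, 180 (x) x 240 (y) x 90 mm high; rubber-footed, it does not shift. Origin: centre of its underside. +x points to its rear (away from operator and robot), +y left, +z up. Flat dark grey panel on top: selector at the front, behind it six coloured dots, then the display; button and sockets stand at most 5 mm proud.
- handle (a joint): Angle of the carry handle (rad): 0 straight up, growing as it folds to the rear. Starts within 0.45 of upright. Friction of 0.1 N m holds it where it is left. At 1.1 to 1.42 a spring catch resists (about 5 N at the bar); past 1.42 it snaps on by itself to its end stop at 1.62, level behind the case. Left short of 1.42 it is not seated and may spring back to about 1.1.
- handle_grip (a point): Centre of the cross bar of the light grey U-shaped handle: round, along the tester's y, 18 mm thick, black rubber sleeve 22 mm thick on its middle 120 mm. 115 mm from the hinge line: 175 mm above the bench when upright; folded back, 54 mm above it with its centre 45 mm behind the case. The handle's arms (20 x 7 mm) run outside the case ends, 127 to 134 mm either side of the middle.
- handle_hinge (a point): Middle of the handle's hinge line, which runs along the tester's y: 20 mm to the rear (+x) of the tester's centre, 60 mm above the bench.
- selector (a joint): Angle of the selector knob (rad), growing clockwise seen from above. Six self-centring click positions 25 degrees apart, about 0.2 N m to leave one: 0 white dot, 0.436 yellow, 0.873 blue, 1.309 green, 1.745 red, 2.182 black. Starts at white (off). The pointer is 62.5 degrees left of the tester's rear (+x) direction at 0, and 12.5 degrees right of it at green.
- selector_grip (a point): On the selector's vertical axis, 36 mm in front (-x) of the tester's centre, 107 mm above the bench: middle of its light grey bar grip, 46 mm long, 12 mm wide, upright-sided, 97 to 116 mm above the bench, on a black skirt 52 mm across and 7 mm high. The point's x axis runs along the bar to its pointer end, which has a red line.
- green_mark (a point): Centre of the green dot on the panel (90 mm above the bench), 13 mm across, 36.5 mm from the selector's axis; its neighbours, blue to the left and red to the right, are 16 mm away.
- probe1: Steel cylinder electrode, 64 mm across, 90 mm high with a 12 mm brass stud on top, 2.3 kg, standing loose beside the tester. Origin: centre of its underside. To be left alone.
- probe2: A second electrode, the same as probe1. To be left alone.
- dishes: Stack of four closed white dishes, 90 mm across, 60 mm high in all, loose. Origin: centre of its underside. To be left alone.
- partsbox: Closed pale, almost white plastic parts box with a small blue clasp, 94 x 134 x 38 mm high, loose. Origin: centre of its underside. To be left alone.

How it is judged:
By the outcome, as a careful person would: the job done as asked, in the order asked, and still so for the second after the job is handed in, with the robot touching nothing.
It also fails if it takes over 53 s, if anything falls off the work surface, if the arm or the gripper's body presses on something with over 40 N, if the wrist force passes 120 N, or if a joint passes its speed limit or range.

## Working session

There is one attempt and no reset: what is moved stays moved. The work goes in short steps, each a Python script; the robot and the scene stay as the last script left them, time stands still between calls to the robot, and variables do not carry over. Pictures are saved under pics/ and viewed, at most 10 in all, crops included, and the job is handed in when it is done.

```bash
mkdir -p pics; ls; python3 - <<'E'
from plant import robot
import cv2
for n in("scene","top"):
    c=robot.camera(n); cv2.imwrite(f"pics/{n}0.png",c["img"][...,::-1])
    print(n,c["mtx"].tolist(),c["k1"],c["R"].tolist(),c["t"].tolist())
print(robot.grip_point_offset,robot.get_time_s(),robot.get_ee_rot(),robot.get_gripper_width())
E
```

```text
pics
scene [[424.79582114910926, 0.0, 317.6816976566206], [0.0, 424.79582114910926, 198.44919710217164], [0.0, 0.0, 1.0]] -0.08726085430279056 [[0.3121424828158442, 0.9500135490220305, -0.006428615412885499], [0.7816615328688739, -0.2606619320506397, -0.5666221008862171], [-0.5399743683311674, 0.171841828011093, -0.8239527096206207]] [-0.20803089543301148, -0.34913423402544497, 1.407968244294202]
top [[391.53735560690313, 0.0, 321.73838175236733], [0.0, 391.53735560690313, 200.49470046613555], [0.0, 0.0, 1.0]] -0.05676675973489266 [[-0.03367078711856665, -0.9994159847718418, -0.0058281624330499115], [-0.9753980142089983, 0.03413168464281719, -0.21779288780992387], [0.2178646184490703, -0.001648479897701419, -0.9759776076027913]] [0.03109473173561524, 0.563119956153899, 0.898175660338371]
0.0188 0.1 [-5.82007750e-01 -3.08681076e+00  2.74977870e-03] 0.09201629577166849
```

View pics/top0.png

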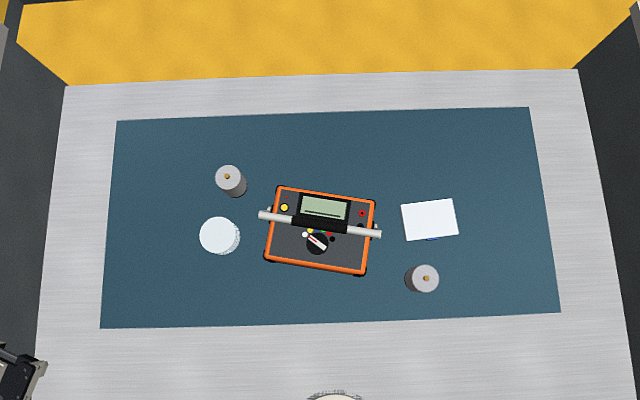

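View pics/scene0.png

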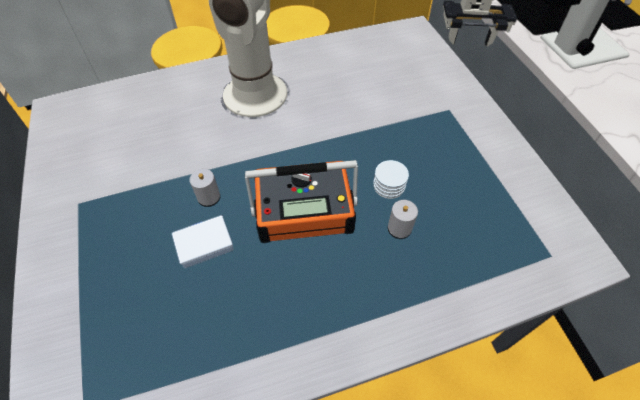

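```bash
cat > h.py <<'E'
import numpy as np,cv2
def rays(c,uv):
    k=np.array([c["k1"],0,0,0.])
    p=cv2.undistortPoints(np.float64(uv).reshape(-1,1,2),c["mtx"],k)[:,0]
    d=np.c_[p,np.ones(len(p))]@c["R"]; return -c["R"].T@c["t"],d
def onz(c,uv,z):
    C,d=rays(c,uv); return (C+d*((z-C[2])/d[:,2])[:,None])
def proj(c,X):
    return cv2.projectPoints(np.float64(X).reshape(-1,1,3),cv2.Rodrigues(c["R"])[0],c["t"],c["mtx"],np.array([c["k1"],0,0,0.]))[0][:,0]
E
python3 - <<'E'
from plant import robot
import cv2,numpy as np; from h import *
t=robot.camera("top");s=robot.camera("scene")
for c,n,(x,y,w,h) in((t,"top",(250,175,140,105)),(s,"scene",(235,150,133,100))):
    cv2.imwrite(f"pics/{n}1.png",cv2.resize(c["img"][y:y+h,x:x+w,::-1],(w*5 if n=="top" else w*6,h*5 if n=="top" else h*6),interpolation=cv2.INTER_CUBIC))
hsv=cv2.cvtColor(t["img"],cv2.COLOR_RGB2HSV)
m=cv2.inRange(hsv,(5,150,90),(16,255,255)); m[:170]=0;m[290:]=0;m[:,:250]=0;m[:,390:]=0
p=np.argwhere(m)[:,::-1]
P=onz(t,p,.09)[:,:2]
print(cv2.minAreaRect(P.astype(np.float32)*1000), len(p))
E
```

```text
((489.0533447265625, 18.98621368408203), (237.34756469726562, 178.7384033203125), 78.65666198730469) 1319
```

View pics/top1.png

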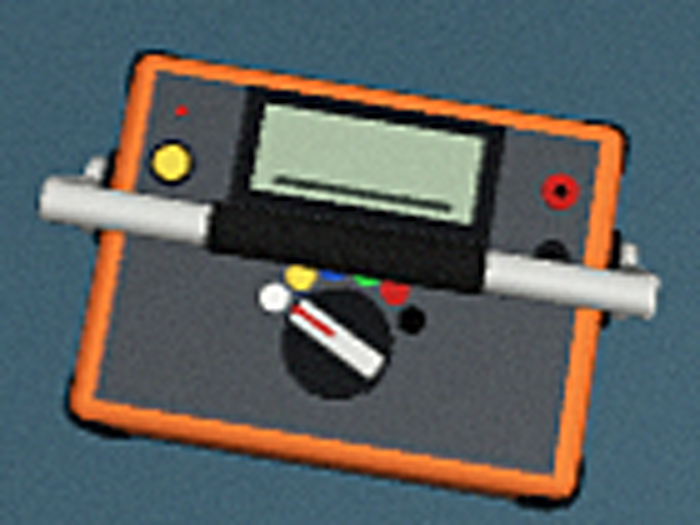

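View pics/scene1.png

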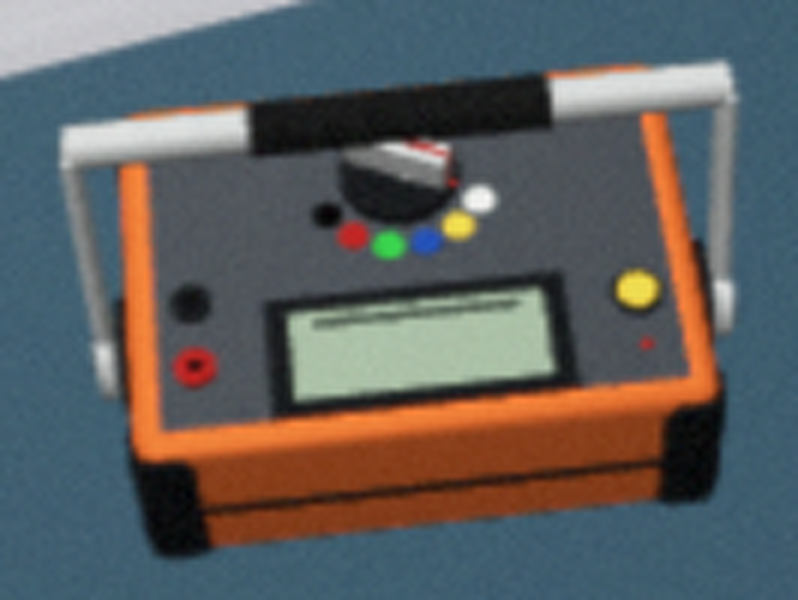

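Top crop: selector skirt centre ≈ (337,343) and the sleeve middle ≈ (348,247); the bar leans slightly forward or stands near upright. The scene crop shows all six dots, from white (480,199) to black (327,215), and the sleeve middle ≈ (400,115).

```bash
python3 - <<'E'
from plant import robot
import cv2,numpy as np; from h import *
from scipy.optimize import least_squares,brentq
t=robot.camera("top");s=robot.camera("scene")
T={0:(274,297),1:(300,277),4:(396,292),5:(412,320)}
S={0:(480,199),1:(460,226),2:(427,241),3:(389,245),4:(354,236),5:(327,215)}
def full(p,k,o): return (np.array(p)+.5)/k-.5+o
a=lambda i:np.radians(62.5-25*i)
for c,D,k,o,sl in((t,T,5,(250,175),(348,247)),(s,S,6,(235,150),(400,115))):
    W=onz(c,[full(p,k,o) for p in D.values()],.09)[:,:2]
    L=np.array([[-.036+.0365*np.cos(a(i)),.0365*np.sin(a(i))] for i in D])
    f=lambda q:(L@np.array([[np.cos(q[2]),np.sin(q[2])],[-np.sin(q[2]),np.cos(q[2])]])+q[:2]-W).ravel()
    r=least_squares(f,[.489,.019,-.198]); q=r.x
    print("pose",q,"res mm",(r.fun*1000).round(1))
    q=np.array([.489,.019,-.198]); ex=np.array([np.cos(q[2]),np.sin(q[2])])
    C,d=rays(c,[full(sl,k,o)]); d=d[0]
    for z in np.arange(.14,.182,.005):
        P=C+d*(z-C[2])/d[2]; l=(P[:2]-q[:2])@ex-.02
        print(round(z,3),"lx",round(l,4),"r",round(np.hypot(l,z-.06),4),"th",round(np.arctan2(l,z-.06),3),"y",round((P[:2]-q[:2])@[-ex[1],ex[0]],4))
E
```

```text
pose [ 0.49080971  0.01903485 -0.19885603] res mm [-0.4 -0.4  0.4 -0.4  0.3  0.7 -0.2  0.1]
0.14 lx -0.0159 r 0.0816 th -0.196 y 0.0011
0.145 lx -0.0167 r 0.0866 th -0.194 y 0.001
0.15 lx -0.0175 r 0.0917 th -0.192 y 0.0008
0.155 lx -0.0183 r 0.0967 th -0.19 y 0.0006
0.16 lx -0.019 r 0.1018 th -0.188 y 0.0004
0.165 lx -0.0198 r 0.1069 th -0.187 y 0.0002
0.17 lx -0.0206 r 0.1119 th -0.185 y -0.0
0.175 lx -0.0214 r 0.117 th -0.184 y -0.0002
0.18 lx -0.0222 r 0.122 th -0.183 y -0.0004
pose [ 0.49139948  0.01817331 -0.19694189] res mm [ 0.3 -0.3 -0.6 -0.3  0.1 -0.1  0.1  0.2 -0.1  0.1  0.2  0.3]
0.14 lx -0.0469 r 0.0927 th -0.53 y 0.0009
0.145 lx -0.0429 r 0.0952 th -0.467 y 0.0007
0.15 lx -0.0389 r 0.098 th -0.408 y 0.0005
0.155 lx -0.0349 r 0.1012 th -0.352 y 0.0003
0.16 lx -0.0309 r 0.1047 th -0.3 y 0.0001
0.165 lx -0.0269 r 0.1084 th -0.251 y -0.0001
0.17 lx -0.0229 r 0.1124 th -0.206 y -0.0003
0.175 lx -0.019 r 0.1166 th -0.163 y -0.0005
0.18 lx -0.015 r 0.1209 th -0.124 y -0.0007
```

```bash
cat >> h.py <<'E'
from scipy.spatial.transform import Rotation as Ro
Q=np.array([.4908,.0187,-.198])
def w(lx,ly,z):
    c,s=np.cos(Q[2]),np.sin(Q[2]); return np.array([Q[0]+c*lx-s*ly,Q[1]+s*lx+c*ly,z])
def ori(yaw): # tool down, tool y axis along world yaw+90deg (mod half turn)
    return (Ro.from_euler("z",yaw)*Ro.from_euler("x",np.pi)).as_rotvec()
def bar(th): return .02+.115*np.sin(th),.06+.115*np.cos(th)
E
python3 - <<'E'
from plant import robot
from h import *
for yaw in(Q[2],Q[2]+np.pi):
    q=robot.ik(w(-.06,0,.24),ori(yaw)); print(q); 
    if q is None: continue
    if 'best' not in globals() or abs(q[6])<abs(best[0][6]): best=(q,yaw)
yaw=best[1]; o=ori(yaw); print(yaw)
robot.command_gripper(0.0)
robot.move_to(w(-.06,0,.24),o)
robot.move_l(w(-.055,0,.162),.15)
print(robot.get_time_s(),robot.get_force())
for th in np.linspace(-.19,.85,7):
    x,z=bar(th); robot.move_l(w(x-.019,0,z-.012),.1); print(round(th,2),robot.get_force().round(1))
print(robot.get_time_s())
t=robot.camera("scene"); cv2.imwrite("pics/s2.png",t["img"][100:280,160:480,::-1])
E
```

```text
[-0.37801227  0.05834947  0.25577898  2.06876649 -0.01735363  1.0164383
 -1.88231064]
[-0.06396118  0.0649173  -0.0713945   2.05933111  0.00543905  1.01751578
  1.23473238]
2.943592653589793
4.5917 [ 0.47369526 -0.69320658  0.19305018]
-0.19 [ 0.1 -0.1 -0.2]
-0.02 [-0.5  0.3  0.1]
0.16 [-0.7  0.5  0.6]
0.33 [0.1 0.4 0.6]
0.5 [-0.2  0.5 -0.6]
0.68 [-0.2  0.   0.2]
0.85 [-0.3  0.8 -0.8]
7.1833
```

View pics/s2.png

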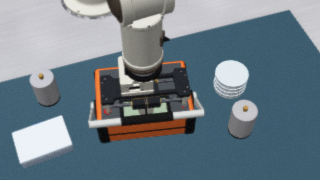

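The bar has moved back over the case's rear edge, running from about (90,122) to (203,110), and the fingers are in front of it. Next I lift over it and press down along the arc.

```bash
python3 - <<'E'
from plant import robot
from h import *
x,z=bar(.85)
p=w(x-.03,0,z+.04); robot.move_l(w(x-.03,0,z-.01),.15); robot.move_l(p,.2)
robot.move_l(w(x+.012,0,z+.04),.2)
for th in (.88,1.05,1.2,1.3,1.38,1.45,1.53):
    x,z=bar(th); robot.move_l(w(x+.002,0,z+.0105),.08); print(th,robot.get_force().round(1),robot.get_position().round(4)[2])
robot.wait(.2)
robot.move_l(w(x+.002,0,.22),.25)
robot.move_to(w(-.12,-.0,.3),robot.get_ee_rot())
print(robot.get_time_s())
for n in("top","scene"):
    t=robot.camera(n); cv2.imwrite(f"pics/{n}3.png",t["img"][:,:,::-1])
E
python3 -c "
import cv2,numpy as np
a=cv2.imread('pics/top3.png')[140:300,200:480];b=cv2.imread('pics/scene3.png')[130:290,160:440]
cv2.imwrite('pics/c3.png',cv2.resize(np.vstack([a,b]),None,fx=1.8,fy=1.8))"
```

```text
0.88 [-1.   0.3 -0.3] 0.1436
1.05 [-0.2  1.3 -0.5] 0.1269
1.2 [-1.1 -0.6 -0.4] 0.1114
1.3 [ 0.1 -0.2  0.7] 0.1008
1.38 [-0.5 -0.3 -0.5] 0.0917
1.45 [ 0.1  0.6 -0.2] 0.0835
1.53 [-0.1  0.4  0.9] 0.0743
12.625
```

View pics/c3.png

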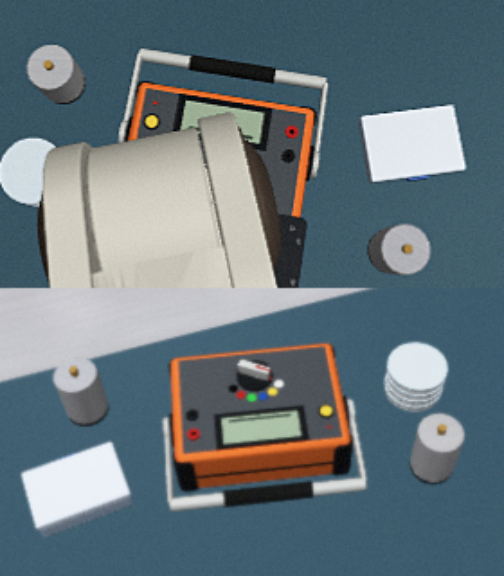

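The handle looks folded behind the case; the sleeve middle is at about (329,178) in top and (309,244) in scene. The force never showed the catch, so I'll check the angle with numbers.

```bash
python3 - <<'E'
from plant import robot
from h import *
obs={"top":(328.9,177.8),"scene":(308.9,244.4)}
for n,g in obs.items():
    c=robot.camera(n); im=c["img"].max(2)
    # dark sleeve: connected component near guess
    k,l,st,ce=cv2.connectedComponentsWithStats((im<50).astype(np.uint8))
    i=l[int(g[1]),int(g[0])]; print(n,i,st[i],ce[i])
    for th in(1.1,1.3,1.42,1.5,1.62):
        x,z=bar(th); print(th,proj(c,[w(x,0,z)])[0].round(1))
E
```

```text
top 7 [305 171  48  15 405] [328.71111111 177.87901235]
1.1 [328.2 176.1]
1.3 [328.7 175.3]
1.42 [328.8 175.8]
1.5 [328.8 176.4]
1.62 [328.8 177.9]
scene 57 [285 238  49  13 411] [308.72019465 244.12652068]
1.1 [307.7 227. ]
1.3 [308.3 234.7]
1.42 [308.6 238.6]
1.5 [308.7 240.8]
1.62 [308.8 243.6]
```

Handle is seated at 1.62, with the predicted and observed pixels within 0.5 px. Now the selector.

```bash
python3 - <<'E'
from plant import robot
from h import *
y0,y1=Q[2]+np.radians(62.5),Q[2]-np.radians(12.5)
P=w(-.036,0,.100)
for k in(0,np.pi,-np.pi):
    a=robot.ik(w(-.036,0,.16),ori(y0+k)); print(k,None if a is None else a.round(2))
    if a is not None and abs(a[6])<1.4 and -2.5<a[6]+np.radians(80)<2.5: kk=k
o=ori(y0+kk)
robot.command_gripper(.05)
robot.move_to(w(-.036,0,.16),o); robot.move_l(P,.08)
print("down",robot.get_position().round(4),robot.get_force().round(1))
robot.command_gripper(0); print("grip",robot.get_gripper_width(),robot.get_grip_force(),robot.get_force().round(1))
q=np.array(robot.get_qpos())
R0=Ro.from_rotvec(robot.get_ee_rot())
D=np.radians(75)+.03
# sign of q7 that turns clockwise
for f in np.linspace(.1,1,10):
    qq=q.copy(); qq[6]+=f*D; robot.goto_joints(qq)
    turn=(Ro.from_rotvec(robot.get_ee_rot())*R0.inv()).as_rotvec()[2]
    print(round(turn,3),robot.get_torque().round(2)[2],robot.get_force().round(1),round(robot.get_gripper_width(),4))
    if turn>0.05: print("WRONG SIGN");robot.goto_joints(q);break
print(robot.get_time_s())
E
```

```text
0 [-0.05  0.22 -0.07  2.09  0.02  0.83 -0.81]
3.141592653589793 [-0.09  0.21 -0.03  2.09  0.01  0.83  2.34]
-3.141592653589793 [-0.09  0.21 -0.03  2.09  0.01  0.83  2.34]
down [0.4559 0.0258 0.1003] [0.6 0.2 0.6]
grip 0.01184077793951065 29.99715507030487 [ 0.9 -1.4 -0.3]
0.129 -0.54 [ 1.6  0.3 -0.6] 0.0116
WRONG SIGN
17.625
```

Positive q7 turns counterclockwise, and I reversed that small move. Clockwise ends at q7 ≈ −2.15, which is within range.

```bash
python3 - <<'E'
from plant import robot
from h import *
q=np.array(robot.get_qpos()); y1=Q[2]-np.radians(12.5)-.03
cur=Ro.from_rotvec(robot.get_ee_rot()).as_matrix()[:,0]; D=np.arctan2(cur[1],cur[0])-y1
print(np.degrees(D))
for f in np.linspace(.1,1,10):
    qq=q.copy(); qq[6]-=f*D; robot.goto_joints(qq)
    print(round(f*D,3),robot.get_torque().round(2)[2],robot.get_force().round(1),round(robot.get_gripper_width(),4))
robot.command_gripper(.05); robot.move_l(w(-.036,0,.18),.1)
robot.move_to([.30,.30,.35],robot.get_ee_rot())
print(robot.get_time_s())
a=robot.camera("top")["img"][140:300,200:480,::-1];b=robot.camera("scene")["img"][150:250,235:368,::-1]
cv2.imwrite('pics/c4.png',np.vstack([cv2.resize(a,(500,286)),cv2.resize(b,(500,310),interpolation=cv2.INTER_CUBIC)]))
E
```

```text
76.78764990408949
0.134 0.08 [ 0.9 -1.1 -0.7] 0.0117
0.268 -0.13 [ 0.3 -0.4  0.8] 0.012
0.402 -0.23 [-0.9  0.2  0.6] 0.0119
0.536 0.09 [-0.8  0.6  1.7] 0.0119
0.67 -0.03 [-0.7  2.7  1.6] 0.0117
0.804 -0.2 [-0.7  4.2  2.6] 0.0114
0.938 0.12 [-3.   3.8  2.6] 0.0113
1.072 -0.03 [-2.8  4.9  2.4] 0.0119
1.206 -0.13 [-2.   5.1  2.8] 0.0114
1.34 0.13 [-2.4  4.8  2.6] 0.0118Traceback (most recent call last):
  File "<stdin>", line 10, in <module>
plant.MotionError: the arm cannot take that pose within its joint ranges
```

```bash
python3 - <<'E'
from plant import robot
from h import *
print(robot.get_position())
q=np.array(robot.get_qpos()); q[0]+=.9; q[6]+=.9; q[1]-=.15; robot.goto_joints(q)
print(robot.get_time_s(),robot.get_position(),robot.get_force())
t=robot.camera("top"); s=robot.camera("scene")
for n,c in(("t",t),("s",s)):
  for d in(1.1,1.3,1.5,1.62):print(n,d,proj(c,[w(*np.insert(bar(d),1,0))])[0].round(1))
a=t["img"][140:300,200:480,::-1];b=s["img"][150:250,235:368,::-1]
cv2.imwrite('pics/c4.png',np.vstack([cv2.resize(a,(500,286)),cv2.resize(b,(500,310),interpolation=cv2.INTER_CUBIC)]))
E
```

```text
[0.45499685 0.02573528 0.17947881]
23.475 [ 0.31692026 -0.35432516  0.24914151] [ 0.7157325   0.57349873 -0.15817079]
t 1.1 [328.2 176.1]
t 1.3 [328.7 175.3]
t 1.5 [328.8 176.4]
t 1.62 [328.8 177.9]
s 1.1 [307.7 227. ]
s 1.3 [308.3 234.7]
s 1.5 [308.7 240.8]
s 1.62 [308.8 243.6]
```

View pics/c4.png

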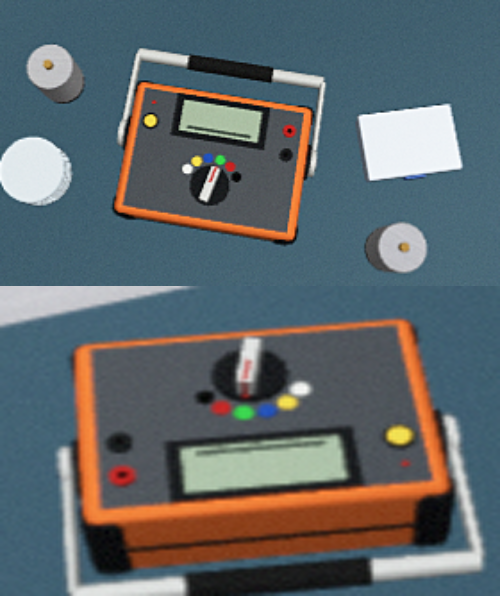

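The handle is level behind the case, the pointer aims at green (≈(213,168) toward the green dot at (221,160)), and nothing else has moved. One quick angle check, then hand in.

```bash
python3 - <<'E'
from plant import robot
from h import *
t=robot.camera("top"); im=t["img"].astype(int)
g=proj(t,[w(-.036,0,.116)])[0]; m=np.zeros(im.shape[:2],bool)
yy,xx=np.mgrid[:400,:640]
m=(im[...,0]>120)&(np.hypot(xx-g[0],yy-g[1])<10)
P=onz(t,np.argwhere(m)[:,::-1].astype(float),.116)[:,:2]
d=np.linalg.svd(P-P.mean(0))[2][0]; a=np.degrees(np.arctan2(d[1],d[0])); a=(a+90)%180-90
print(len(P),"selector deg",62.5-(a-np.degrees(Q[2])),"target 75")
if abs(62.5-(a-np.degrees(Q[2]))-75)<7:
    print(robot.get_time_s(),robot.hand_in())
E
```

```text
103 selector deg 74.67866364110311 target 75
the job is handed in; nothing more can be done
23.625 None
```

The job is handed in at 23.6 s: the handle is seated in its end position behind the case, the selector measures 74.7° against 75° for green, and the electrodes, dishes and parts box look unmoved in the final picture.

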